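Slide the narrow casting home in the loading case

ROBOT

A 7-joint arm with a two-finger parallel gripper is mounted at the origin on a cart in front of the work surface, level with it; the furniture and walls round the work are solid. World frame = base frame: x ahead of the robot, y to its left, z up, the work surface at z = 0. Lengths are in mm, angles in rad, forces in N, time in s.
With the tool pointing down it reaches from about 425 to 825 mm from the base axis. Payload 3.6 kg.
Tool frame: the origin (TCP) lies on the centre line of the jaws, within the pads' length; the fingertips stand 8 mm ahead of it and the grasp point (between the pads) lies 11 mm behind it; z points along the fingers, y is the direction in which the jaws open and shut (so a half turn about z gives the same grasp; the last joint's range is limited). The gripper opens to 93 mm and grips with 3 to 60 N. Pads are 15 mm wide; open, the fingers measure 128 mm over their backs; the gripper's body (75 mm by 188 mm) begins 65 mm behind the grasp point.
Start: joints at [-1.375, 0.615, -0.013, 1.423, 0.008, 1.103, -0.04], TCP at [142.959, 634.054, 226.64] pointing down, gripper open.
Joint ranges: [-3.12, 3.12], [-0.3, 2.06], [-1.34, 1.32], [0.26, 2.42], [-1.36, 4.5], [0.01, 1.98], [-2.84, 2.84]. Speed limits (rad/s): [2.79, 2.79, 3.14, 3.14, 3.14, 3.14, 3.14].

INTERFACE

Orientations are given as [roll, pitch, yaw] about the fixed x, y, z axes, in that order (R = Rz(yaw) Ry(pitch) Rx(roll)).
In Python, from bench import bot gives the robot as it stands. The module is installed in compiled form; this text tells all that it offers.
- The arm moves only by the shell command python3 -m handwheel 'ROWS' [FORCE]. ROWS is text: rows parted by semicolons, each of 7 numbers parted by spaces: the opening, from 0 (shut) to 1 (fully open), then the shift along the tool's x, y, z in units of 30 mm (1.0 is 30 mm), then the turn, a rotation vector about the tool's x, y, z in units of 8 degrees (1.0 is 8 degrees). A call has exactly 5 rows; each row shifts and turns the commanded pose from where the row before left it, along the tool's axes as they then stand; what a row does not reach is not made up. A row lasts 1/8 s, in which the tool goes at most 62.5 mm and 10.7 degrees, less where a joint would pass 70% of its speed; a pose out of reach is approached as far as the arm can. A call is refused whole if a number of a shift passes 1 or a number of a turn 1, either way. A call with a gripper value outside its range is refused whole. The fingers move at their own pace and stop on an object; FORCE is the grip in N (left out, the last holds). Time passes only in rows, so rows that do not move let the fingers close, or fill a call up. It gives the time, the measured TCP pose, the force and the opening at its end, in the units of the state.
- bot.sense(): the state, without advancing time (a new reading comes with each control period).
- bot.get_image(name): name is "scene" or "top" or "wrist"; returns the picture (384x512x3 uint8, red, green, blue); there is no depth.
- bot.calibration(name): a dict with "vfov" (degrees; the focal length in pixels is half the picture's height over the tangent of half this angle, whatever the lens; pixels are square), "cx", "cy" (the principal point, pixels), "T" (4x4, takes a point from camera to world coordinates); the wrist camera has in their place "T_tool_cam" (4x4, takes a point from camera to tool coordinates, whose origin is the TCP and whose axes are the flange's). Camera axes: x right, y down, z forward; pixel columns grow to the right and rows downward; lengths in mm; the calibration is good to about 2 mm. The wrist camera is an equidistant fisheye: a pixel r from the principal point sees the ray r / f radians off the axis. A picture is of the moment at which its call begins: read the wrist's pose just before it. calibration takes no time and is no camera call.
- bot.finish_job(): hands the job in, once; it reports no verdict.
The state is a dict: "t": time; "joint_positions": joint angles; "qd": joint speeds; "joint_efforts": joint torques, N m; "tcp_pos": TCP position; "ee_rot": TCP orientation; "force": force on the tool from outside, world axes, zero at the start; "wrist_torque": the same for the moment, N m; "opening": opening from 0.0 (shut) to 1.0 (fully open).
Only numpy, scipy, OpenCV 4.12 (cv2) and the standard library are available. Lean on these libraries where they do the work, as an engineer would, in place of code of your own. Each camera call takes 0.05 s, during which the arm holds its last target.

TASK

Load the narrower of the two loose castings, the plain rectangular one with a wall on all four sides, into the steel loading case: slide it in flat and lengthwise through the open mouth until its front end is fully home against the end stop (its rear half stays outside), then let go of it. Leave the other casting where it lies.

Things in the scene. Friction and masses are not known exactly. Their poses are not given: they have to be found in the camera images.
- casting_center (a point): Centre, half-way up (14 mm over its underside), of the casting to load: cast aluminium, lying flat on the bare bench (z = 0), a plain rectangular tray 60 mm wide along its x, 110 mm long along its y, 28 mm high, z up, 0.1 to 0.2 kg, with round bosses inside four straight walls 26 mm high. Its ends are alike; either may go in first. Grasp across the 60 mm, near the end that stays outside.
- other_casting_center (a point): Centre, half-way up (14 mm over its underside), of the other casting, which must stay where it lies: 67 mm wide along its x, 100 mm long along its y, 28 mm high, with a stepped, uneven outline and flanges that stick out at its sides; too wide for the case.
- case_mouth (a point): Middle of the mouth of the loading case, on its floor, 10 mm over the bench. +x points straight in, +z up. The case is a low steel box, bolted down, on a 112 mm wide base plate that reaches 82 mm out before the mouth, level with the floor. Inside 65 mm wide, 33 mm high; outside 81 mm wide, top 41 mm over the floor. Flared lead-ins, 29 mm high, stick out 14 mm and widen the mouth to 80 mm.
- case_stop (a point): Foot of the end stop inside the case, in the middle, on the floor, 50 mm in from the mouth; axes as the mouth's. With the casting home its front end touches the stop, its centre is 55 mm before this point (5 mm before the mouth) and 60 mm of it stays outside the mouth.

How it is judged:
By the outcome, as a careful person would: the job done as asked, in the order asked, and still so for the second after the job is handed in, with the robot touching nothing.
It also fails if it takes over 48 s, if anything falls off the work surface, if the arm or the gripper's body presses on something with over 40 N, if the wrist force passes 120 N, or if a joint passes its speed limit or range.

## Working session

There is one attempt and no reset: what is moved stays moved. The work goes in short steps, Python scripts to look and compute and a shell command to move; the robot and the scene stay as the last step left them, time stands still between calls to the robot, and variables do not carry over. Pictures are saved under pics/ and viewed, and the job is handed in when it is done.

```bash
mkdir -p pics; cat > h.py <<'E'
import numpy as np,cv2
from bench import bot
from scipy.spatial.transform import Rotation as R
def shot(n,f):
    im=bot.get_image(n); cv2.imwrite('pics/'+f+'.png',im[:,:,::-1]); return im
def foc(c): return 192/np.tan(np.radians(c['vfov'])/2)
def p2w(c,u,v,z):
    f=foc(c);d=c['T'][:3,:3]@np.array([(u-c['cx'])/f,(v-c['cy'])/f,1]);o=c['T'][:3,3]
    return o+d*(z-o[2])/d[2]
def w2p(c,p):
    T=np.linalg.inv(c['T']);q=T[:3,:3]@np.array(p)+T[:3,3];f=foc(c)
    return c['cx']+f*q[0]/q[2],c['cy']+f*q[1]/q[2]
E
python3 - <<'E'
from h import *
np.set_printoptions(precision=3,suppress=True)
print(bot.sense())
for n in('scene','top','wrist'):
    print(n,bot.calibration(n))
    im=shot(n,n+'0')
E
```

```text
{'t': 0.0, 'joint_positions': array([-1.376,  0.616, -0.013,  1.425,  0.008,  1.103, -0.04 ]), 'qd': array([-0.002,  0.   ,  0.   ,  0.002, -0.001,  0.001, -0.001]), 'joint_efforts': array([  0.   , -45.892,   0.209, -16.575,  -0.061,   0.02 ,   0.   ]), 'tcp_pos': array([142.827, 633.345, 225.484]), 'ee_rot': array([-3.139,  0.   ,  2.92 ]), 'force': array([-0.318,  0.399, -0.612]), 'wrist_torque': array([ 0.031, -0.003, -0.004]), 'opening': 1.0006145700359017}
scene {'vfov': 57.013414438089946, 'cx': 255.58176919568703, 'cy': 189.52405885460712, 'T': array([[   0.855,   -0.262,    0.447,  177.244],
       [  -0.518,   -0.418,    0.746, -442.707],
       [  -0.009,   -0.87 ,   -0.494,  462.982],
       [   0.   ,    0.   ,    0.   ,    1.   ]])}
top {'vfov': 51.34538746733205, 'cx': 258.589998916969, 'cy': 195.00752582898136, 'T': array([[ -0.004,  -0.997,   0.077, 484.371],
       [ -0.999,   0.001,  -0.034, 194.073],
       [  0.034,  -0.078,  -0.996, 966.459],
       [  0.   ,   0.   ,   0.   ,   1.   ]])}
wrist {'vfov': 65.70646984690485, 'cx': 254.3378994204111, 'cy': 196.65196656747054, 'T_tool_cam': array([[   0.   ,   -0.96 ,   -0.28 ,   78.763],
       [   1.   ,    0.   ,   -0.001,    0.153],
       [   0.001,   -0.28 ,    0.96 , -157.043],
       [   0.   ,    0.   ,    0.   ,    1.   ]])}
```

View pics/top0.png

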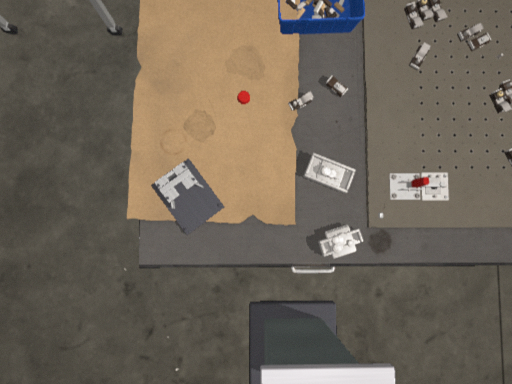

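View pics/scene0.png

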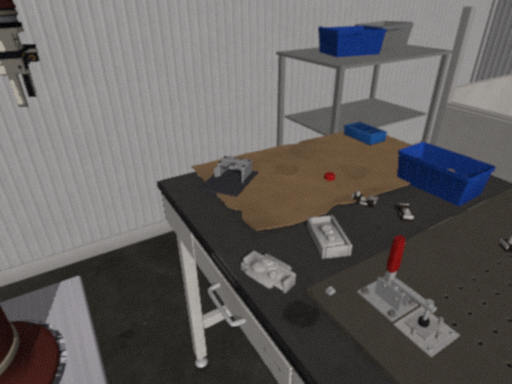

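View pics/wrist0.png

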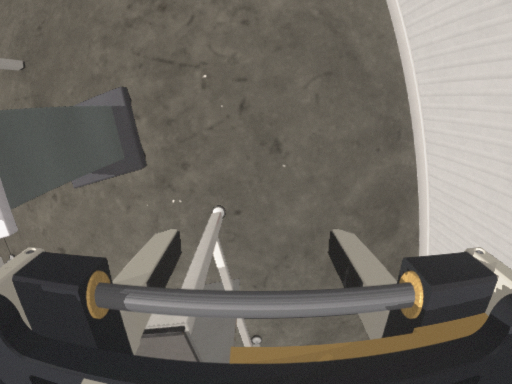

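```bash
python3 - <<'E'
from h import *
im=cv2.imread('pics/top0.png')
a=cv2.resize(im[145:245,140:240],(600,600),interpolation=cv2.INTER_CUBIC);cv2.imwrite('pics/c1.png',a)
a=cv2.resize(im[135:265,280:410],(600,600),interpolation=cv2.INTER_CUBIC);cv2.imwrite('pics/c2.png',a)
im=cv2.imread('pics/scene0.png')
a=cv2.resize(im[145:205,190:270],(800,600),interpolation=cv2.INTER_CUBIC);cv2.imwrite('pics/c3.png',a)
c=bot.calibration('top');print(w2p(c,[0,0,0]),w2p(c,[143,634,226]))
E
```

```text
(np.float64(328.57250858460117), np.float64(433.97343716343414)) (np.float64(-7.079506243716878), np.float64(423.3561457257181))
```

View pics/c1.png

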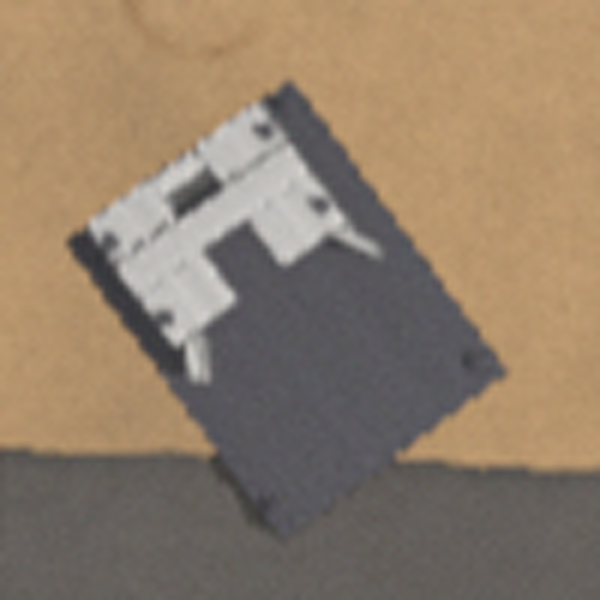

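View pics/c2.png

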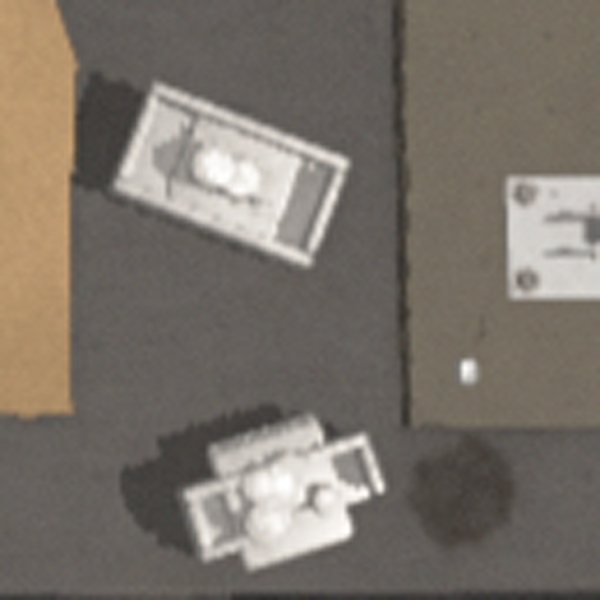

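View pics/c3.png

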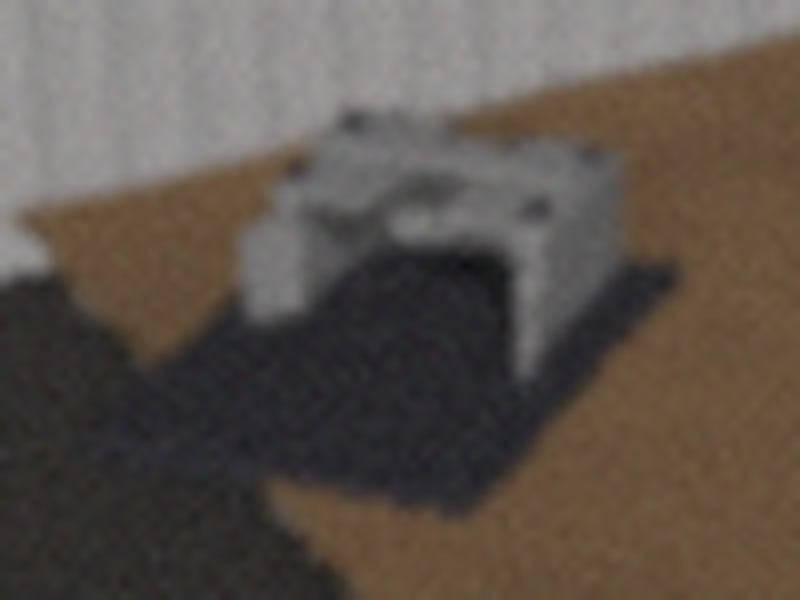

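```bash
python3 - <<'E'
from h import *
np.set_printoptions(precision=1,suppress=True)
c=bot.calibration('top')
s=600/130
P=np.array([p2w(c,280+(x+.5)/s-.5,135+(y+.5)/s-.5,28) for x,y in[(155,83),(350,160),(310,268),(115,190)]])
print(P,P.mean(0),[np.linalg.norm(P[i]-P[i-1]) for i in range(4)])
d=P[0]+P[3]-P[1]-P[2];print('cast long',np.degrees(np.arctan2(d[1],d[0])))
s=6
Q=np.array([p2w(c,140+(x+.5)/s-.5,145+(y+.5)/s-.5,10) for x,y in[(288,82),(505,372),(283,542),(70,240)]])
print(Q,Q.mean(0),[np.linalg.norm(Q[i]-Q[i-1]) for i in range(4)])
d=Q[0]+Q[3]-Q[1]-Q[2];a=np.arctan2(d[1],d[0]);print('case x',np.degrees(a))
e=(Q[1]+Q[2])/2; ex=np.array([np.cos(a),np.sin(a),0]);print('mouth',e+82*ex, 'home centre',e+77*ex)
# roof top corners z=51 check
W=np.array([p2w(c,140+(x+.5)/s-.5,145+(y+.5)/s-.5,51) for x,y in[(268,97),(350,222),(180,348),(88,222)]])
print(W,[np.linalg.norm(W[i]-W[i-1]) for i in range(4)],(W[1]+W[2])/2)
E
```

```text
[[658.8  31.4  28. ]
 [618.7 -69.5  28. ]
 [562.6 -47.4  28. ]
 [603.   52.9  28. ]] [610.8  -8.1  28. ] [np.float64(59.76474288990902), np.float64(108.56433867416668), np.float64(60.2653294550218), np.float64(108.17229974965187)]
cast long 68.21438020103223
[[647.6 332.3  10. ]
 [531.  245.1  10. ]
 [464.  332.4  10. ]
 [583.9 417.9  10. ]] [556.6 331.9  10. ] [np.float64(106.67562134483127), np.float64(145.54347716687877), np.float64(110.05820885885028), np.float64(147.2693578655225)]
case x 36.13162038322344
mouth [563.7 337.1  10. ] home centre [559.7 334.2  10. ]
[[634.8 333.9  51. ]
 [586.5 302.2  51. ]
 [538.4 366.1  51. ]
 [586.5 401.6  51. ]] [np.float64(83.09317914282062), np.float64(57.69144318745215), np.float64(80.01584665819388), np.float64(59.7894702663118)] [562.5 334.2  51. ]
```

```bash
python3 -m handwheel '1 -1 -0.95 0 0 0 0;1 -1 -0.95 0 0 0 0;1 -1 -0.95 0 0 0 0;1 -1 -0.95 0 0 0 0;1 -1 -0.95 0 0 0 0' 30; python3 -m handwheel '1 -1 -0.95 0 0 0 0;1 -1 -0.95 0 0 0 0;1 -1 -0.95 0 0 0 0;1 -1 -0.95 0 0 0 0;1 -1 -0.95 0 0 0 0'
```

```text
t: 0.78
tcp_pos: [258.6, 460.7, 226.5]
ee_rot: [-3.141, 0.0, 2.92]
force: [-0.3, 0.3, 1.2]
opening: 0.997
t: 1.4
tcp_pos: [373.5, 288.8, 226.6]
ee_rot: [-3.141, -0.0, 2.92]
force: [0.1, 0.4, 1.0]
opening: 1.0
```

```bash
for i in 1; do python3 -m handwheel '1 -1 -0.95 0 0 0 0;1 -1 -0.95 0 0 0 0;1 -1 -0.95 0 0 0 0;1 -1 -0.95 0 0 0 0;1 -1 -0.95 0 0 0 0'; python3 -m handwheel '1 -1 -0.95 0 0 0 0;1 -1 -0.95 0 0 0 0;1 -1 -0.95 0 0 0 0;1 -1 -0.95 0 0 0 0;1 -0.7 -0.7 0 0 0 0';python3 -m handwheel '1 0 0 0 0 0 1;1 0 0 0 0 0 1;1 0 0 0 0 0 1;1 0 0 0 0 0 1;1 0 0 0 0 0 1';python3 -m handwheel '1 0 0 0.5 0 0 1;1 0 0 0.5 0 0 1;1 0 0 0.5 0 0 1;1 0 0 0.5 0 0 1;1 0 0 0.5 0 0 1';python3 -m handwheel '1 0 0 0 0 0 1;1 0 0 0 0 0 1;1 0 0 0 0 0 0.4;1 0 0 0 0 0 0;1 0 0 0 0 0 0'; done
python3 - <<'E'
from h import *
s=bot.sense();print(s['tcp_pos'],s['ee_rot'],s['joint_positions'])
shot('wrist','w1');shot('top','t1')
E
```

```text
t: 2.02
tcp_pos: [488.4, 116.9, 226.5]
ee_rot: [-3.142, -0.0, 2.92]
force: [0.3, -0.3, -0.2]
opening: 1.004
t: 2.65
tcp_pos: [596.3, -46.8, 226.2]
ee_rot: [-3.141, -0.0, 2.918]
force: [-0.6, 0.5, 0.2]
opening: 1.002
t: 3.28
tcp_pos: [595.5, -44.5, 226.3]
ee_rot: [-3.141, -0.001, 2.217]
force: [-0.4, 0.7, -0.7]
opening: 0.999
t: 3.9
tcp_pos: [595.5, -44.4, 150.9]
ee_rot: [-3.141, -0.0, 1.519]
force: [0.0, -0.1, 0.1]
opening: 0.999
t: 4.53
tcp_pos: [595.7, -44.5, 151.5]
ee_rot: [-3.141, 0.0, 1.189]
force: [-0.7, -0.2, 0.9]
opening: 1.001
[595.66042193 -44.52484369 151.49631189] [-3.14119276e+00  4.04803235e-05  1.18946546e+00] [-0.29542751  0.6694577   0.55775811  1.68519037 -0.42846856  0.9118764
  0.05103221]
```

View pics/w1.png

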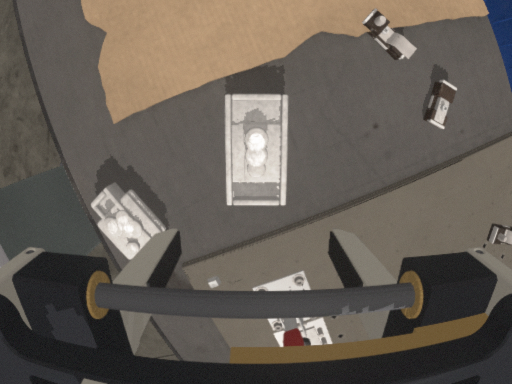

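```bash
cat >> h.py <<'E'
def wray(c,s,u,v,z):
    f=foc(c);dx,dy=u-c['cx'],v-c['cy'];r=np.hypot(dx,dy);t=r/f
    d=np.array([np.sin(t)*dx/r,np.sin(t)*dy/r,np.cos(t)])
    Rt=R.from_euler('xyz',s['ee_rot']).as_matrix()
    T=c['T_tool_cam'];d=Rt@T[:3,:3]@d;o=Rt@T[:3,3]+s['tcp_pos']
    return o+d*(z-o[2])/d[2]
E
python3 - <<'E'
from h import *
np.set_printoptions(precision=1,suppress=True)
im=cv2.imread('pics/w1.png');cv2.imwrite('pics/w1c.png',cv2.resize(im[80:220,205:310],(450,600),interpolation=cv2.INTER_CUBIC))
c=bot.calibration('wrist');s=bot.sense()
P=np.array([wray(c,s,u,v,28) for u,v in[(225,94.5),(288,94.5),(286.5,206),(226,206)]])
print(P,P.mean(0),[np.linalg.norm(P[i]-P[i-1]) for i in range(4)])
d=P[0]+P[1]-P[2]-P[3];print(np.degrees(np.arctan2(d[1],d[0])))
d=P[1]+P[2]-P[0]-P[3];print(np.degrees(np.arctan2(d[1],d[0])))
E
```

```text
[[605.1  53.8  28. ]
 [659.6  32.1  28. ]
 [619.7 -69.2  28. ]
 [563.7 -46.7  28. ]] [612.   -7.5  28. ] [np.float64(108.74054633823016), np.float64(58.6193183061908), np.float64(108.82851242530747), np.float64(60.31675593322136)]
68.06889855462863
-21.826152672582367
```

View pics/w1c.png

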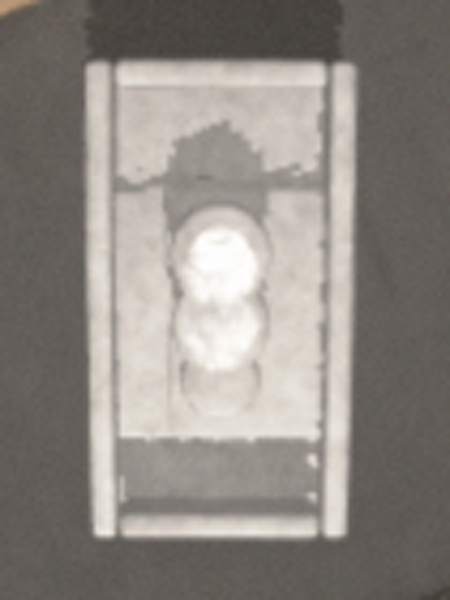

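```bash
python3 -m handwheel '1 0.06 0.03 1 0 0 0;1 0 0 1 0 0 0;1 0 0 1 0 0 0;1 0 0 0.8 0 0 0;1 0 0 0.78 0 0 0'; python3 -m handwheel '1 0 0 0 0 0 0;0 0 0 0 0 0 0;0 0 0 0 0 0 0;0 0 0 0 0 0 0;0 0 0 0 0 0 0' 35; python3 -m handwheel '0 0 0 0 0 0 0;0 0 0 0 0 0 0;0 0 0 0 0 0 0;0 0 0 0 0 0 0;0 0 0 0 0 0 0'
python3 - <<'E'
from h import *
shot('wrist','w2');shot('scene','s2')
E
```

```text
t: 5.25
tcp_pos: [597.4, -43.3, 13.4]
ee_rot: [3.142, -0.0, 1.189]
force: [0.5, -0.5, 0.3]
opening: 1.003
t: 5.88
tcp_pos: [597.6, -43.3, 14.8]
ee_rot: [3.141, -0.0, 1.189]
force: [-0.8, 0.2, 0.8]
opening: 0.644
t: 6.5
tcp_pos: [597.6, -43.3, 14.8]
ee_rot: [3.141, -0.0, 1.189]
force: [-1.7, -0.1, 5.7]
opening: 0.639
```

View pics/w2.png

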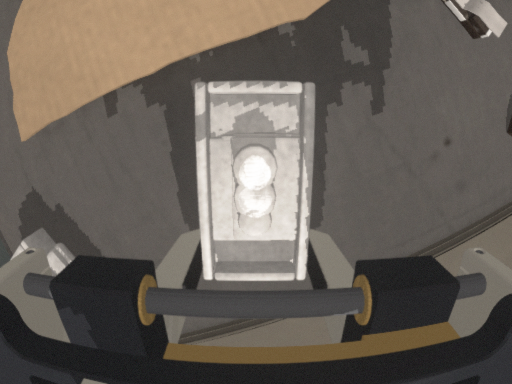

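View pics/s2.png

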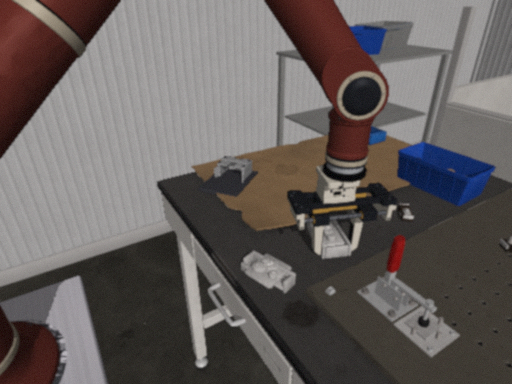

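```bash
python3 -m handwheel '0 0 0 -0.2 0 0 0;0 0 0 -0.5 0 0 0;0 0 0 -0.9 0 0 0;0 0 0 -0.9 0 0 0;0 0 0 -0.5 0 0 0'
python3 - <<'E'
from h import *
shot('scene','s3');s=bot.sense();print(s)
im=cv2.imread('pics/s3.png');cv2.imwrite('pics/s3c.png',cv2.resize(im[170:270,270:420],(800,533),interpolation=cv2.INTER_CUBIC))
E
```

```text
t: 7.22
tcp_pos: [597.8, -43.6, 106.2]
ee_rot: [3.139, -0.0, 1.188]
force: [-0.5, -0.6, -1.5]
opening: 0.642
{'t': 7.275, 'joint_positions': array([-0.27676013,  0.72463912,  0.52540011,  1.72025257, -0.47188988,
        0.82069586,  0.08362032]), 'qd': array([ 0.00964908,  0.02556191, -0.01568777,  0.01006177, -0.02244468,
       -0.05635761,  0.01898265]), 'joint_efforts': array([-6.36060834e-01, -4.01752174e+01,  5.62959686e+00, -1.10010257e+01,
       -3.00316012e-02,  2.02623513e-01, -1.40451675e-02]), 'tcp_pos': array([598.71123764, -43.7339114 , 107.48946288]), 'ee_rot': array([ 3.13716718e+00, -1.24870211e-03,  1.18844938e+00]), 'force': array([ 1.07502869, -0.23868082, -0.12002454]), 'wrist_torque': array([-0.11969485,  0.08170372,  0.03723149]), 'opening': 0.6433894163388225}
```

View pics/s3c.png

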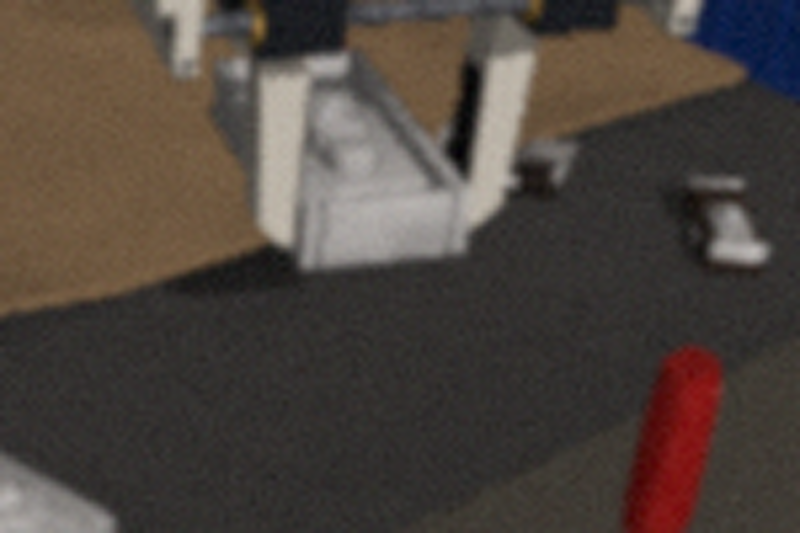

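```bash
python3 -m handwheel '0 0.4 -0.4 0 0 0 0;0 0.8 -0.85 0 0 0 0;0 0.9 -0.95 0 0 0 0;0 0.9 -0.95 0 0 0 0;0 0.9 -0.95 0 0 0 0';python3 -m handwheel '0 0.9 -0.95 0 0 0 0;0 0.9 -0.95 0 0 0 0;0 0.9 -0.9 0 0 0 0;0 0.7 -0.75 0 0 0 0;0 0.42 -0.41 0 0 0 0'
python3 -m handwheel '0 0 0 0 0 0 0.5;0 0 0 0 0 0 0.8;0 0 0 0 0 0 0.9;0 0 0 0 0 0 0.9;0 0 0 0 0 0 0.9'
python3 -m handwheel '0 0 0 0 0 0 0;0 0 0 0 0 0 0;0 0 0 0 0 0 0;0 0 0 0 0 0 0;0 0 0 0 0 0 0'
python3 - <<'E'
from h import *
s=bot.sense();print(s['tcp_pos'],s['ee_rot'],s['opening'])
shot('wrist','w4');shot('top','t4')
E
```

```text
t: 7.9
tcp_pos: [524.3, 113.6, 102.8]
ee_rot: [-3.138, 0.001, 1.19]
force: [0.6, -0.7, -1.1]
opening: 0.639
t: 8.52
tcp_pos: [456.4, 264.1, 102.9]
ee_rot: [-3.138, 0.002, 1.192]
force: [-0.2, -0.1, -1.7]
opening: 0.642
t: 9.15
tcp_pos: [458.7, 261.3, 103.6]
ee_rot: [3.142, 0.002, 0.625]
force: [-0.4, -0.2, -0.7]
opening: 0.638
t: 9.78
tcp_pos: [459.4, 261.7, 104.3]
ee_rot: [-3.142, -0.0, 0.63]
force: [0.2, -0.2, -1.5]
opening: 0.643
[459.38429826 261.70858509 104.28724679] [-3.14150053e+00 -4.21920488e-05  6.30034686e-01] 0.6430325917546791
```

View pics/w4.png

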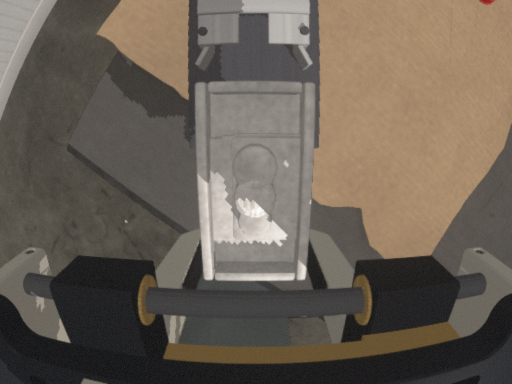

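View pics/t4.png

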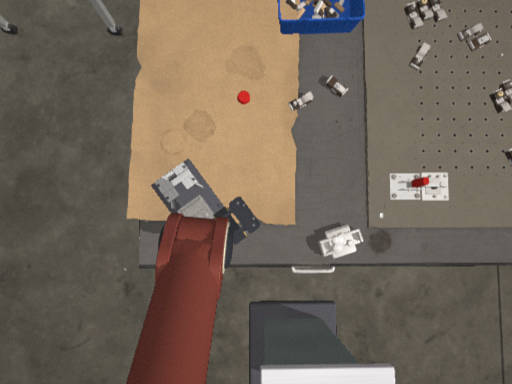

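```bash
python3 - <<'E'
from h import *
im=cv2.imread('pics/w4.png');cv2.imwrite('pics/w4c.png',cv2.resize(im[0:110,180:330],(800,587),interpolation=cv2.INTER_CUBIC))
E
```

```text
(no output)
```

View pics/w4c.png

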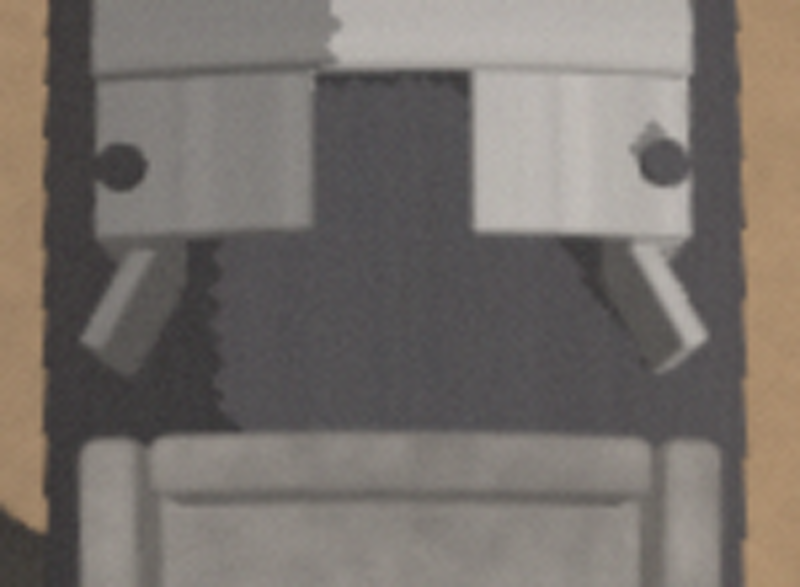

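```bash
python3 - <<'E'
from h import *
np.set_printoptions(precision=1,suppress=True)
c=bot.calibration('wrist');s=bot.sense();print(s['tcp_pos'],s['ee_rot'])
k=800/150
s0=dict(tcp_pos=np.zeros(3),ee_rot=np.array([np.pi,0,0]))  # x tool, y=-tool y, z relative
z=s['tcp_pos'][2]
def g(x,y,zz): return wray(c,s0,180+(x+.5)/k-.5,(y+.5)/k-.5,zz-z)*[1,-1,1]
print('roof front',g(98,237,51),g(690,232,51)); print('step',g(93,75,51),g(692,67,51))
print('plate L',g(48,50,10),g(48,400,10),'R',g(737,50,10),g(742,400,10))
zc=z-14.5+28
print('cast front',g(80,440,zc),g(720,440,zc)); 
f=lambda u,v:wray(c,s0,u,v,zc-z)*[1,-1,1]
print('cast rear',f(203.5,280),f(306.5,280))
E
```

```text
[459.4 261.7 104.3] [-3.1 -0.   0.6]
roof front [128.  -40.1 -53.3] [128.7  37.9 -53.3]
step [151.7 -41.1 -53.3] [152.8  38.6 -53.3]
plate L [171.2 -56.6 -94.3] [111.2 -55.7 -94.3] R [171.   53.7 -94.3] [111.2  53.7 -94.3]
cast front [ 93.1 -29.1  13.5] [93.2 28.5 13.5]
cast rear [-13.7 -29.5  13.5] [-13.8  29.4  13.5]
```

```bash
python3 -m handwheel '0 0 0 0.5 0 0 -0.06;0 0 0 0.7 0 0 0;0 0 0 0.7 0 0 0;0 0 0 0.5 0 0 0;0 0 0 0.17 0 0 0'
python3 -m handwheel '0 0 0 0 0 0 0;0 0 0 0 0 0 0;0 0 0 0 0 0 0;0 0 0 0 0 0 0;0 0 0 0 0 0 0'
python3 - <<'E'
from h import *
s=bot.sense();print(s['tcp_pos'],s['ee_rot'],s['opening'])
im=shot('wrist','w5')
cv2.imwrite('pics/w5c.png',cv2.resize(im[0:130,170:340,::-1],(785,600),interpolation=cv2.INTER_CUBIC))
shot('scene','s5')
im=cv2.imread('pics/s5.png');cv2.imwrite('pics/s5c.png',cv2.resize(im[120:240,150:310],(800,600),interpolation=cv2.INTER_CUBIC))
E
```

```text
t: 10.5
tcp_pos: [458.7, 261.4, 25.9]
ee_rot: [-3.141, 0.002, 0.638]
force: [0.1, -0.0, -1.2]
opening: 0.641
t: 11.12
tcp_pos: [459.4, 261.9, 27.3]
ee_rot: [-3.142, -0.0, 0.638]
force: [-0.5, 0.6, -2.2]
opening: 0.641
[459.35567574 261.85376035  27.31007225] [-3.14154343e+00 -2.17416482e-04  6.38435230e-01] 0.6409762767582725
```

View pics/w5c.png

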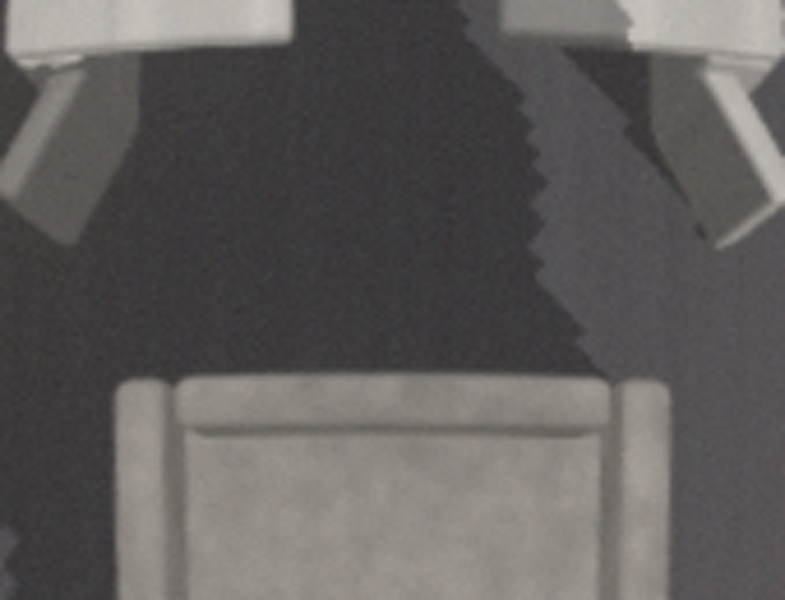

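View pics/s5c.png

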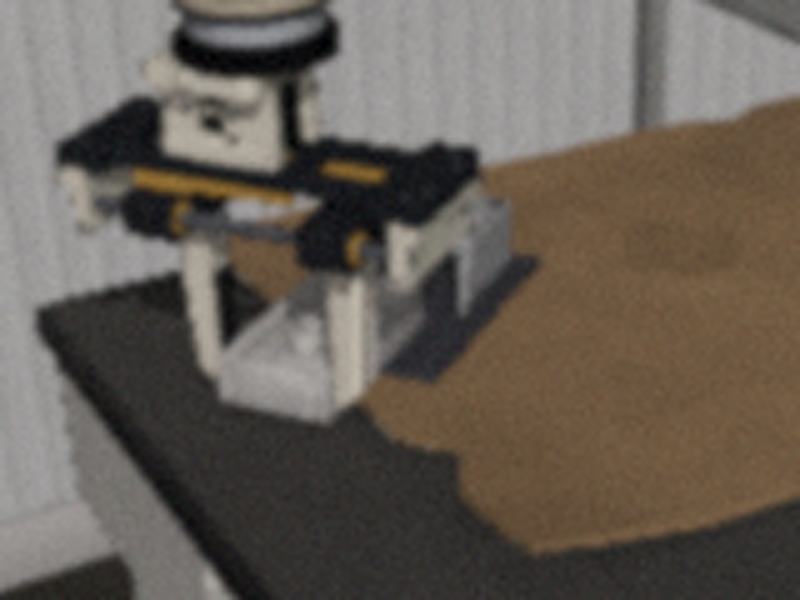

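```bash
python3 -m handwheel '0 0.2 0 0 0 0 0;0 0.3 0 0 0 0 0;0 0.3 0 0 0 0 0;0 0.3 0 0 0 0 0;0 0.2 0 0 0 0 0'
python3 - <<'E'
from h import *
s=bot.sense();print(s['tcp_pos'],s['ee_rot'],s['force'],s['wrist_torque'])
im=shot('wrist','w6')
E
```

```text
t: 11.85
tcp_pos: [491.3, 285.5, 27.1]
ee_rot: [3.141, -0.0, 0.639]
force: [-0.4, -0.8, -1.5]
opening: 0.64
[491.28252651 285.49801799  27.05954315] [ 3.14137890e+00 -2.07919006e-04  6.38753319e-01] [-0.41700504 -0.79768964 -1.46494914] [-0.0802598   0.20628658 -0.04642779]
```

View pics/w6.png

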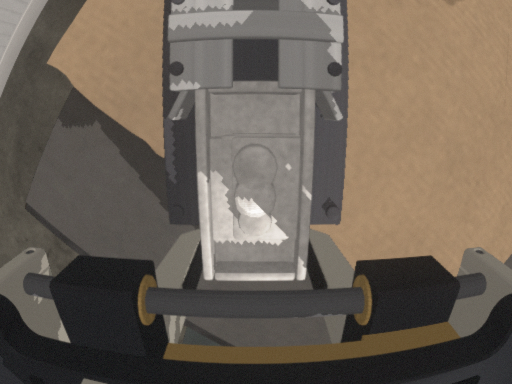

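```bash
python3 - <<'E'
from h import *
im=cv2.imread('pics/w6.png');cv2.imwrite('pics/w6c.png',cv2.resize(im[20:150,155:355],(800,520),interpolation=cv2.INTER_CUBIC))
E
```

```text
(no output)
```

View pics/w6c.png

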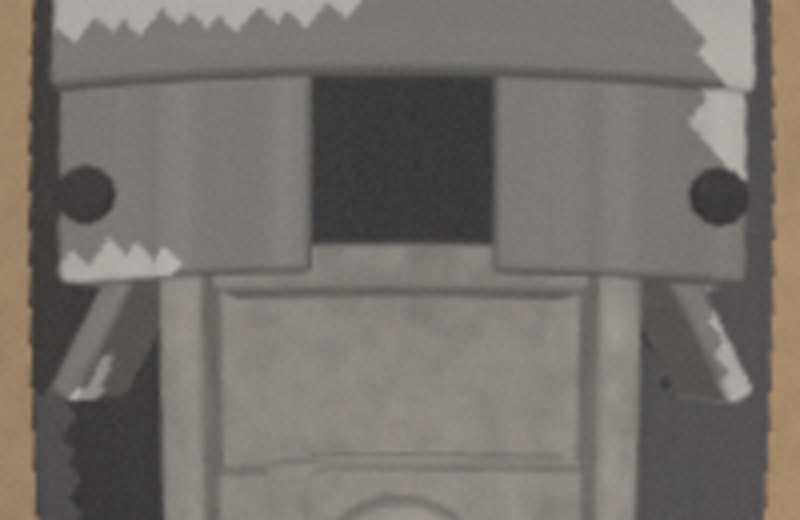

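```bash
python3 -m handwheel '0 0.2 0.015 0 0 0 0;0 0.3 0 0 0 0 0;0 0.3 0 0 0 0 0;0 0.25 0 0 0 0 0;0 0.15 0 0 0 0 0'
python3 - <<'E'
from h import *
s=bot.sense();print(s['tcp_pos'],s['ee_rot'],s['force'],s['wrist_torque'])
E
```

```text
t: 12.52
tcp_pos: [520.3, 306.4, 27.1]
ee_rot: [3.141, -0.0, 0.639]
force: [-0.6, -0.9, -0.5]
opening: 0.642
[520.2750916  306.42315022  27.07348125] [ 3.14147495e+00 -5.54418047e-05  6.38588399e-01] [-0.63437667 -0.91465211 -0.5051546 ] [-0.13457158  0.1946624   0.05086473]
```

```bash
python3 -m handwheel '0 0.06 0 0.02 0 0 0;0 0.06 0 0.02 0 0 0;0 0.05 0 0.01 0 0 0;0 0.05 0 0 0 0 0;0 0.03 0 0 0 0 0'; python3 -m handwheel '0 0.02 0 0 0 0 0;0 0.02 0 0 0 0 0;0 0.02 0 0 0 0 0;0 0.02 0 0 0 0 0;0 0.02 0 0 0 0 0'
```

```text
t: 13.15
tcp_pos: [525.9, 310.6, 25.7]
ee_rot: [-3.142, 0.0, 0.638]
force: [0.1, -1.0, -1.5]
opening: 0.648
t: 13.78
tcp_pos: [528.3, 312.3, 25.6]
ee_rot: [3.142, 0.0, 0.638]
force: [-0.3, -0.7, -1.3]
opening: 0.644
```

```bash
python3 -m handwheel '0 0.02 0 0 0 0 0;0 0.02 0 0 0 0 0;0 0.02 0 0 0 0 0;0 0.02 0 0 0 0 0;0 0.02 0 0 0 0 0'
python3 - <<'E'
from h import *
im=shot('wrist','w7')
im=cv2.imread('pics/w7.png');cv2.imwrite('pics/w7c.png',cv2.resize(im[0:150,155:355],(800,600),interpolation=cv2.INTER_CUBIC))
E
```

```text
t: 14.4
tcp_pos: [528.3, 312.4, 25.2]
ee_rot: [-3.14, 0.006, 0.638]
force: [-6.7, -3.3, 2.2]
opening: 0.641
```

View pics/w7c.png

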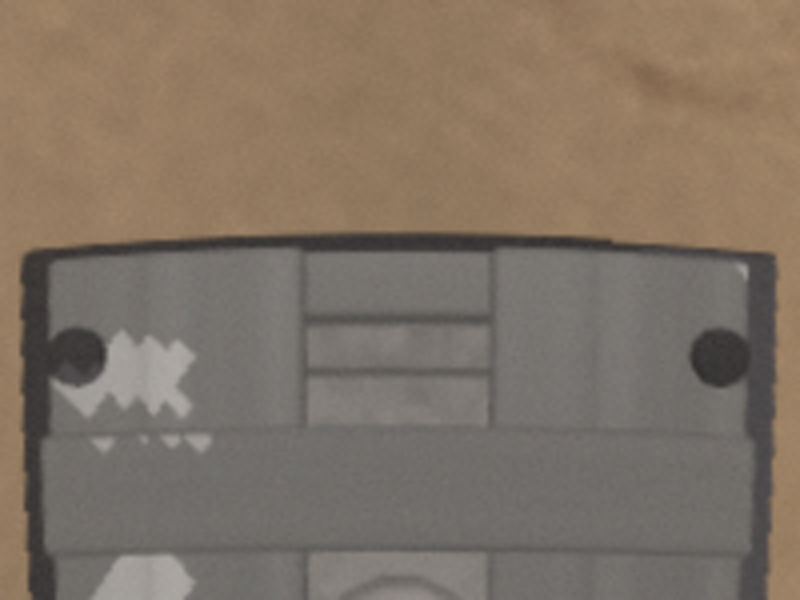

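```bash
python3 -m handwheel '0 0.03 0 0.01 0 0 0;0 0.03 0 0.01 0 0 0;0 0 0 0.01 0 0 0;0 0 0 0 0 0 0;0 0 0 0 0 0 0'
```

```text
t: 15.08
tcp_pos: [528.3, 312.4, 24.9]
ee_rot: [-3.139, 0.009, 0.638]
force: [-10.0, -5.5, 8.5]
opening: 0.644
```

```bash
python3 -m handwheel '0.7 0 0 0 0 0 0;0.8 0 0 0 0 0 0;1 0 0 0 0 0 0;1 0 0 0 0 0 0;1 0 0 0 0 0 0'
python3 -m handwheel '1 0 0 -0.3 0 0 0;1 0 0 -0.6 0 0 0;1 0 0 -0.9 0 0 0;1 0 0 -1 0 0 0;1 0 0 -1 0 0 0'
python3 - <<'E'
from h import *
s=bot.sense();print(s['tcp_pos'],s['ee_rot'])
im=shot('wrist','w8')
E
```

```text
t: 15.7
tcp_pos: [532.3, 315.3, 24.7]
ee_rot: [3.141, -0.0, 0.638]
force: [-0.3, -0.5, 0.4]
opening: 0.993
t: 16.32
tcp_pos: [532.5, 315.1, 141.2]
ee_rot: [3.141, -0.002, 0.638]
force: [-0.0, -0.2, -1.1]
opening: 0.995
[532.47854569 315.12718519 141.23307868] [ 3.14123003e+00 -1.58224390e-03  6.37975395e-01]
```

View pics/w8.png

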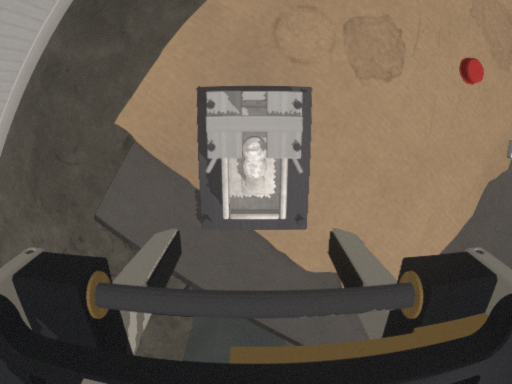

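```bash
python3 - <<'E'
from h import *
im=cv2.imread('pics/w8.png');cv2.imwrite('pics/w8c.png',cv2.resize(im[80:235,190:320],(503,600),interpolation=cv2.INTER_CUBIC))
im=shot('top','t8');cv2.imwrite('pics/t8c.png',cv2.resize(im[140:270,140:370,::-1],(800,452),interpolation=cv2.INTER_CUBIC))
E
```

```text
(no output)
```

View pics/w8c.png

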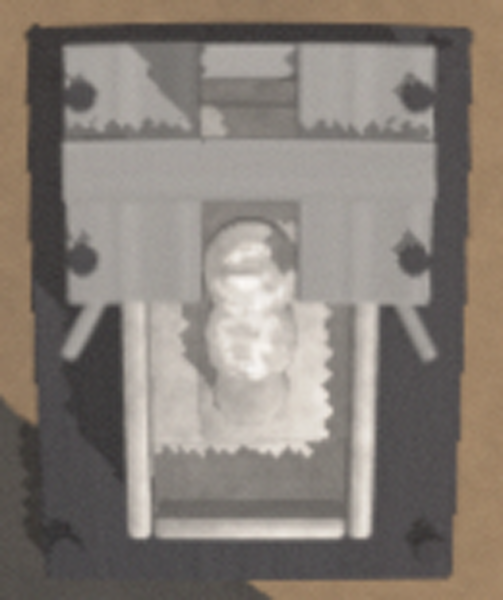

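View pics/t8c.png

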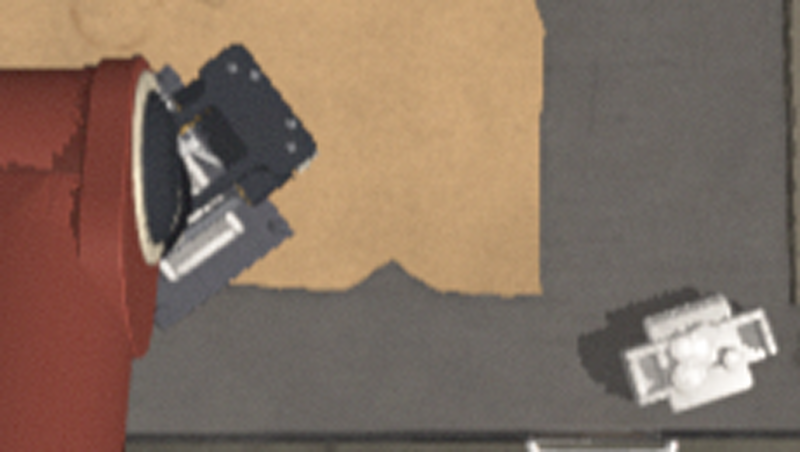

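```bash
python3 - <<'E'
from h import *
np.set_printoptions(precision=1,suppress=True)
c=bot.calibration('wrist');s=bot.sense();z=s['tcp_pos'][2]-.5;k=600/155
s0=dict(tcp_pos=np.zeros(3),ee_rot=np.array([np.pi,0,0]))
g=lambda x,y,zz: wray(c,s0,190+(x+.5)/k-.5,80+(y+.5)/k-.5,zz-z)*[1,-1,1]
print('roof',g(70,303,51),g(430,303,51));print('rear rim',g(130,539,38),g(370,539,38))
print('rim at roof',g(122,310,38),g(378,310,38))
print('plate rear',g(250,578,10),'front',g(250,27,10));
print('front rim?',g(250,77,38),g(250,104,38))
E
```

```text
roof [ 39.2 -40.2 -92.2] [ 39.2  39.1 -92.2]
rear rim [ -20.9  -29.9 -105.2] [ -20.9   28.8 -105.2]
rim at roof [  35.4  -30.1 -105.2] [  35.4   29.  -105.2]
plate rear [ -42.8   -0.6 -133.2] front [ 102.5   -0.6 -133.2]
front rim? [  88.8   -0.5 -105.2] [  82.6   -0.5 -105.2]
```

```bash
python3 -m handwheel '1 0 0 -0.5 0 0 0;1 0 0 -0.5 0 0 0;1 0 0 -0.3 0 0 0;1 0 0 0 0 0 0;1 0 0 0 0 0 0'; python3 - <<'E'
from h import *
print(bot.finish_job())
E
```

```text
t: 17.05
tcp_pos: [531.7, 315.2, 177.2]
ee_rot: [-3.141, 0.001, 0.638]
force: [0.1, 0.6, 0.3]
opening: 1.002
the job is handed in; nothing more can be done
None
```

The plain rectangular casting is in the loading case, flat and lengthwise, with its front end against the end stop. I let go of it, backed the gripper off straight up, and handed the job in at about 17 s.

**Insertion:** I gripped it across the 60 mm, 38 mm behind its centre. It slid in 85 mm, as worked out beforehand, then stopped dead. The contact reading was about 14 N in all, far below the limits.

**Last checks:** After release, the wrist picture shows 60.1 mm of the casting outside the mouth (60 expected). It lies straight and is centred to within about 0.5 mm. I didn't measure its height after release.

**Other casting:** I never went near it; in the last top view it lies where it was, by eye, not by measurement. The gripper is clear of everything, and no check failed or disagreed.

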